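Gauge the gap of a bench record press

TASK

The saucepan stands in the way, in front of the small press: without lifting it, slide it along the warming plate and leave it centred on the yellow ring. Then take the taper gauge by its orange handle, lay its blade flat on the press's lower plate and slide it straight into the gap under the brass platen, gently, until it drags snugly between the two plates. Finish holding the gauge there, level and snug at that depth, without letting go, and leave everything else on the bench alone.

Things in the scene. Friction and masses are not known exactly. Their poses are not given: they have to be found in the camera images.
- hotplate: Flat black warming plate, 240 mm (its x) by 360 mm (its y), its top 35 mm above the table; fixed. Origin under its middle. Its +y end is next to the press.
- pan: Small aluminium saucepan on the warming plate, 110 mm across the rim, 52 mm high, about 0.5 kg, empty. Origin at the centre of its underside, z up. A black bar handle, 18 mm wide (its y) and 14 mm thick (z), sticks out along its -x from 52 to 152 mm from the centre, its middle 42 mm above the pan's underside.
- pan_grip (a point): Point in the pan's handle where it is well gripped from above: 115 mm from the pan's centre along its -x, at mid height of the handle.
- park_mark: Yellow painted ring, 124 mm outside diameter, flat on the warming plate: where the saucepan must go. Origin at its centre, at the plate's top. (The pan starts about on a grey ring near the press.)
- press: Small green bench press, fixed. Origin on the table right below the middle of the mouth's front edge; its +x runs straight into the mouth. Steel lower plate level, its top 70 mm above the table, 160 mm wide, from 45 mm in front of the mouth to 115 mm behind. Guide columns (16 mm thick) at x 22 and 98, y -66 and +66 mm; a top block up to 215 mm high begins 10 mm behind the mouth.
- mouth (a point): Middle of the mouth's front edge, on the lower plate's top; axes as press (x into the gap, y across, z up).
- platen: Brass upper platen of the press, 112 mm wide, 120 mm deep, rigidly fixed, with a level underside. Origin at the middle of its lower front edge, straight above mouth. The gap between its underside and the lower plate differs from run to run, 4.5 to 7 mm.
- gauge: Taper gauge lying on the table, 0.16 kg. Orange handle 64 mm long (x), 18 mm wide (y), 30 mm high. Steel blade 16 mm wide along its +x, from x = 32 mm (handle's end) to the tip at 142 mm; underside flat, flush with the handle's; thickness grows evenly from 2 mm at the tip to 11 mm at the handle (1 in 12). Origin under the handle's middle.
- gauge_tip (a point): Tip of the gauge's blade, on its underside. Pushed in flat, the blade meets the platen's lower front edge with its tip 30 to 60 mm past the mouth, according to the gap, and wedges there: the plates do not yield. Blade and plates are ground steel (friction about 0.25).
- pliers: The black-handled pliers: a bystander, not to be disturbed. Origin on its underside.
- labels: The stack of paper labels: a bystander, not to be disturbed. Origin on its underside.
- pucks: The stack of blue pucks: a bystander, not to be disturbed. Origin on its underside.
- handset: The black handset: a bystander, not to be disturbed. Origin on its underside.
- oil: The oil bottle: a bystander, not to be disturbed. Origin on its underside.
- driver: The screwdriver: a bystander, not to be disturbed. Origin on its underside.
Things that resemble listed ones, but are neither listed nor needed, are in the scene too. Of the things like the gauge, leave any that is black or pink; of the rest the larger one is meant.

How it is judged:
On the way, in this order (a step that is already met when the one before it is completed fails the run):
1. the saucepan stands released on the yellow ring (horizontal distance between pan and park_mark below 0.018 m and height (world z) of pan below 0.039 m and angle between pan's own z axis and vertical below 0.06 rad and linear speed of pan below 0.02 m/s and contact force between the fingers and pan below 0.2 N), for 0.2 s.
2. the gauge's tip is in the gap (x of gauge_tip in the frame of mouth between 0.008 and 0.08 m and y of gauge_tip in the frame of mouth between -0.03 and 0.03 m and z of gauge_tip in the frame of mouth between -0.004 and 0.006 m), for 0.05 s.
At the end, for the whole second after the job is handed in: Pan still, flat, within 18 mm of the ring's centre. Gauge held by the fingers (>3 N), still, blade 20-75 mm in, 30 mm from the middle line at most, level to 0.025 rad, straight to 0.12 rad, pressing on platen and lower plate (>0.8 N each), not on pan or warming plate (horizontal distance between pan and park_mark below 0.018 m and height (world z) of pan below 0.039 m and angle between pan's own z axis and vertical below 0.06 rad and linear speed of pan below 0.02 m/s and x of gauge_tip in the frame of mouth between 0.02 and 0.075 m and y of gauge_tip in the frame of mouth between -0.03 and 0.03 m and angle between gauge's own z axis and vertical below 0.025 rad and angle between the x axis of gauge and the x axis of press, either way round below 0.12 rad and contact force between gauge and platen above 0.8 N and contact force between gauge and press above 0.8 N and contact force between the fingers and gauge above 3 N and linear speed of gauge below 0.01 m/s and contact force between gauge and hotplate below 0.1 N and contact force between gauge and pan below 0.1 N); the arm keeps its last pose, push and grip.
It fails at once if the saucepan is lifted or tipped (height (world z) of pan above 0.045 m or angle between pan's own z axis and vertical above 0.15 rad).
It fails at once if the gauge is forced into the gap (over 50 N on the platen) (contact force between gauge and platen above 50 N).
It fails at once if a bystander is disturbed (moved over 30 mm) (distance of any of pliers, labels, pucks, handset, oil, driver from where it was at the start of the episode above 0.03 m).
It also fails if it takes over 72 s, if anything falls off the work surface, if the arm or the gripper's body presses on something with over 40 N, if the wrist force passes 120 N, or if a joint passes its speed limit or range.

ROBOT

A 6-joint arm with a two-finger parallel gripper is mounted at the origin on the work surface. World frame = base frame: x ahead of the robot, y to its left, z up, the work surface at z = 0. Lengths are in m, angles in rad, forces in N, time in s.
With the tool pointing down it reaches from about 0.3 to 0.775 m from the base axis. Payload 14.6 kg.
Tool frame: the origin (TCP) lies on the centre line of the jaws, within the pads' length; the fingertips stand 14 mm ahead of it and the grasp point (between the pads) lies 5 mm behind it; x points along the fingers, y is the direction in which the jaws open and shut, and the axes are right-handed (so a half turn about x gives the same grasp; the last joint's range is limited). The gripper opens to 94 mm and grips with 3 to 60 N. Pads are 16 mm wide; open, the fingers measure 119 mm over their backs; the gripper's body (75 mm by 177 mm) begins 78 mm behind the grasp point.
Start: joints at [-1.285, 0.3, 1.521, -0, 1.321, -0.067], TCP at [0.19, -0.516, 0.195] pointing down, gripper open.
Joint ranges: [-3.03, 3.03], [-0.79, 2.21], [0.23, 2.52], [-1.04, 4.18], [0, 3.07], [-2.55, 2.55]. Speed limits (rad/s): [2.22, 2.22, 2.57, 3.14, 3.14, 3.14].

INTERFACE

Orientations are given as [roll, pitch, yaw] about the fixed x, y, z axes, in that order (R = Rz(yaw) Ry(pitch) Rx(roll)).
In Python, from station import * gives the robot as it stands. The module is installed in compiled form; this text tells all that it offers.
- The arm moves only by the shell command python3 -m handwheel 'ROWS' [FORCE]. ROWS is JSON, a list of rows, each a list of 3 entries, a list of its own where there are three numbers: the shift along the tool's x, y, z in mm, then the turn about the tool's x in rad, then the gripper command: -1 is fully open, 1 is shut, values between are in proportion. In form: [[[dx, dy, dz], spin, gripper], ...]. A call has exactly 5 rows; each row is the pose to reach, as a shift and turn from the pose measured when the call began, along the tool's axes at that moment; what a row does not reach only later rows make up. A row lasts 1/10 s, in which the tool goes at most 50 mm and 8.59 degrees, less where a joint would pass 70% of its speed; a pose out of reach is approached as far as the arm can. A call with a gripper value outside its range is refused whole. The fingers move at their own pace and stop on an object; FORCE is the grip in N (left out, the last holds). Time passes only in rows, so rows that repeat a pose let the fingers close, or fill a call up. It gives the time, the measured TCP pose, the force and the opening at its end, in the units of the state.
- get_obs(): the state, without advancing time (a new reading comes with each control period).
- camera(name): name is "side" or "top" or "wrist"; returns (picture, depth): 400x640x3 uint8, blue, green, red; 400x640 float32, m along the optical axis (not along the pixel's ray), 0 where there is no reading.
- camera_info(name): a dict with "fx", "fy", "cx", "cy" (pixels), "extrinsics" (4x4, takes a point from camera to world coordinates). Camera axes: x right, y down, z forward; pixel columns grow to the right and rows downward; lengths in m; the calibration is good to about 2 mm. A picture is of the moment at which its call begins: read the wrist's pose just before it. camera_info takes no time and is no camera call; for the wrist camera it gives the pose at the moment of the call.
- hand_in(): hands the job in, once; it reports no verdict.
The state is a dict: "time_s": time; "qpos": joint angles; "joint_vel": joint speeds; "tau": joint torques, N m; "ee_pos": TCP position; "eef_rot": TCP orientation; "force": force on the tool from outside, world axes, zero at the start; "moment": the same for the moment, N m; "grip_width": finger opening in m.
Only numpy, scipy, OpenCV 4.12 (cv2) and the standard library are available. Lean on these libraries where they do the work, as an engineer would, in place of code of your own. Each camera call takes 0.05 s, during which the arm holds its last target. There are 200 camera calls.

## Working session

There is one attempt and no reset: what is moved stays moved. The work goes in short steps, Python scripts to look and compute and a shell command to move; the robot and the scene stay as the last step left them, time stands still between calls to the robot, and variables do not carry over. Pictures are saved under pics/ and viewed, about 8 in all and at most 12, crops included, and the job is handed in when it is done.

```bash
mkdir -p pics; cat > h.py <<'E'
from station import *
import numpy as np, cv2
def snap(n,tag):
    ci=camera_info(n); p,d=camera(n); cv2.imwrite(f'pics/{tag}.png',p); np.savez(f'pics/{tag}.npz',p=p,d=d,E=ci['extrinsics'],k=[ci['fx'],ci['fy'],ci['cx'],ci['cy']]); return p,d,ci
def load(tag): return np.load(f'pics/{tag}.npz')
def pts(z):
    fx,fy,cx,cy=z['k'];d=z['d'];v,u=np.mgrid[:d.shape[0],:d.shape[1]]
    c=np.stack([(u-cx)/fx*d,(v-cy)/fy*d,d],-1); E=z['E']; return c@E[:3,:3].T+E[:3,3]
def ray(z,u,v,h):
    fx,fy,cx,cy=z['k'];E=z['E'];r=E[:3,:3]@np.array([(u-cx)/fx,(v-cy)/fy,1]);o=E[:3,3];return o+r*(h-o[2])/r[2]
E
python3 - <<'E'
from h import *
o=get_obs();print(o)
for n in('top','side'):
    p,d,ci=snap(n,n+'0');print(n,np.round(ci['extrinsics'],3).tolist(),ci['fx'],ci['cx'],ci['cy'])
E
```

```text
{'time_s': 0.0, 'qpos': array([-1.28459847e+00,  3.00462275e-01,  1.52155684e+00,  5.58416019e-06,
        1.32069364e+00, -6.65859985e-02]), 'joint_vel': array([-0.00012966, -0.00084871, -0.00065942,  0.00055414, -0.00015186,
       -0.00110814]), 'tau': array([ 2.66431867e-03, -5.31801867e+01, -3.52738202e+01,  7.09397555e-02,
        2.43992714e-02, -8.99324527e-05]), 'ee_pos': array([ 0.18996289, -0.51587307,  0.19430143]), 'eef_rot': array([-1.64221118,  1.56967621,  1.85216394]), 'force': array([-0.53337949, -0.33707025,  0.56190819]), 'moment': array([ 0.03888926, -0.02187618,  0.04842004]), 'grip_width': 0.09408281359805741}
top [[0.015, -0.994, 0.112, 0.317], [-1.0, -0.015, -0.002, 0.034], [0.004, -0.112, -0.994, 1.979], [0.0, 0.0, 0.0, 1.0]] 497.1810396915145 325.7985170082091 201.78643934323787
side [[-0.951, -0.203, 0.232, 0.193], [-0.307, 0.58, -0.755, 1.224], [0.019, -0.789, -0.614, 1.059], [0.0, 0.0, 0.0, 1.0]] 505.29293892261353 321.43745965484675 202.75300927414003
```

View pics/top0.png

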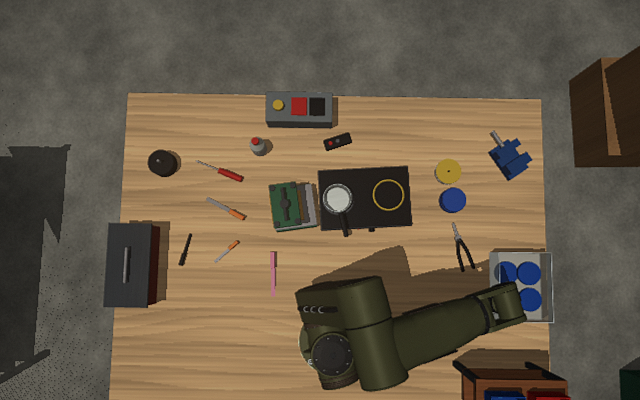

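View pics/side0.png

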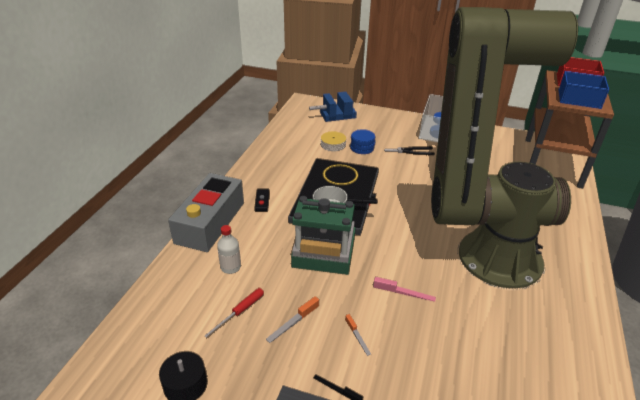

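The top view shows the pan at about (338,198) with its handle pointing down-image, the yellow ring at (388,195) and the press at (290,205). The larger orange gauge has its handle at (237,213) and its blade running to (207,198). The smaller orange one at (228,250) is the decoy.

```bash
python3 - <<'E'
from h import *
for tag in('top0','side0'):
    z=load(tag);p=z['p'];P=pts(z);hsv=cv2.cvtColor(p,cv2.COLOR_BGR2HSV);H,S,V=[hsv[...,i].astype(int) for i in range(3)]
    def rep(name,m):
        n,l,st,c=cv2.connectedComponentsWithStats(m.astype(np.uint8))
        for i in range(1,n):
            if st[i,4]>25:
                q=P[l==i];r=cv2.minAreaRect(q[:,:2].astype(np.float32)*1000)
                print(tag,name,st[i,4],np.round(c[i]),'mean',np.round(q.mean(0),4),'z',np.round(np.percentile(q[:,2],[5,50,95]),3),'rect',np.round(r[0],1),np.round(r[1],1),round(r[2],1))
    rep('orange',(H>5)&(H<14)&(S>170)&(V>110)&(P[...,2]<.06))
    rep('yellow',(H>19)&(H<32)&(S>130)&(P[...,2]<.06)&(P[...,2]>.02))
    rep('plateblack',(V<60)&(abs(P[...,2]-.035)<.008))
    rep('rim',(abs(P[...,2]-.087)<.012)&(abs(P[...,1])<.12)&(S<60)&(V>100)&(P[...,0]>.3))
    rep('handle',(abs(P[...,2]-.084)<.01)&(V<70)&(P[...,0]>.2)&(P[...,1]<.12)&(P[...,1]>-.15))
    rep('lower',(abs(P[...,2]-.07)<.008)&(S<60)&(V>90)&(P[...,1]>0)&(P[...,0]>.25))
    rep('topblk',(abs(P[...,2]-.215)<.008)&(P[...,1]>0)&(P[...,0]>.25))
    # blade: grey low pixels near gauge
    rep('blade',(S<70)&(P[...,2]<.02)&(P[...,2]>-.01)&(P[...,0]>.2)&(P[...,0]<.5)&(P[...,1]>.12)&(P[...,1]<.35))
a=cv2.imread('pics/top0.png')[155:285,170:430];b=cv2.imread('pics/side0.png')[150:370,230:400]
cv2.imwrite('pics/c0.png',np.hstack([cv2.resize(a,(520,400),interpolation=2),cv2.resize(b,(280,400),interpolation=2)]))
E
```

```text
top0 orange 66 [236. 214.] mean [0.482  0.3806 0.0307] z [0.022 0.03  0.04 ] rect [482.5 382. ] [60.  15.8] 64.4
top0 orange 30 [233. 245.] mean [0.3628 0.3917 0.0197] z [0.01  0.02  0.027] rect [362.4 392.3] [ 9.2 39.9] 43.0
top0 yellow 487 [448. 171.] mean [ 0.6689 -0.4544  0.0336] z [0.026 0.033 0.042] rect [ 668.5 -455.3] [98.5 96.3] 76.0
top0 yellow 239 [388. 194.] mean [ 0.5697 -0.2158  0.0364] z [0.027 0.036 0.045] rect [ 569.9 -215.7] [125.2 123.5] 45.9
top0 plateblack 33 [172. 166.] mean [0.6717 0.6418 0.0341] z [0.029 0.033 0.042] rect [675.1 643.2] [24.  81.9] 78.3
top0 plateblack 3272 [365. 198.] mean [ 0.5535 -0.1245  0.0354] z [0.029 0.036 0.042] rect [ 550.6 -122.6] [247.7 356.8] 3.9
top0 plateblack 486 [388. 195.] mean [ 0.5685 -0.2157  0.0361] z [0.03  0.036 0.042] rect [ 567.6 -215.5] [104.8 104.2] 0.3
top0 plateblack 27 [503. 271.] mean [ 0.2769 -0.6628  0.032 ] z [0.028 0.031 0.037] rect [ 277.7 -664.2] [38.6 16.4] 4.8
top0 plateblack 42 [154. 283.] mean [0.21   0.6873 0.036 ] z [0.028 0.036 0.042] rect [207.3 687.6] [ 6.  99.3] 87.5
top0 handle 30 [322. 123.] mea
[... 2090 characters left out ...]
5  7.4] 89.0
side0 handle 149 [362. 200.] mean [ 0.4455 -0.0353  0.082 ] z [0.075 0.082 0.088] rect [447.2 -38. ] [92.7 25.8] 13.5
side0 lower 155 [347. 245.] mean [0.435  0.1698 0.0698] z [0.064 0.07  0.075] rect [440.1 145.6] [ 25.  166.1] 6.2
side0 lower 59 [296. 249.] mean [0.5697 0.2357 0.0698] z [0.064 0.07  0.075] rect [569.1 224.9] [23.1 48. ] 8.6
side0 lower 87 [229. 255.] mean [0.7378 0.3209 0.0708] z [0.064 0.071 0.077] rect [741.8 318.6] [56.2 27.1] 22.9
side0 topblk 189 [324. 203.] mean [0.5056 0.1812 0.2119] z [0.207 0.211 0.217] rect [506.3 180.5] [114.6  33.8] 18.6
side0 blade 33 [335. 272.] mean [0.4541 0.2259 0.0057] z [0.001 0.006 0.013] rect [457.9 226.3] [84.   7.9] 10.0
```

View pics/c0.png

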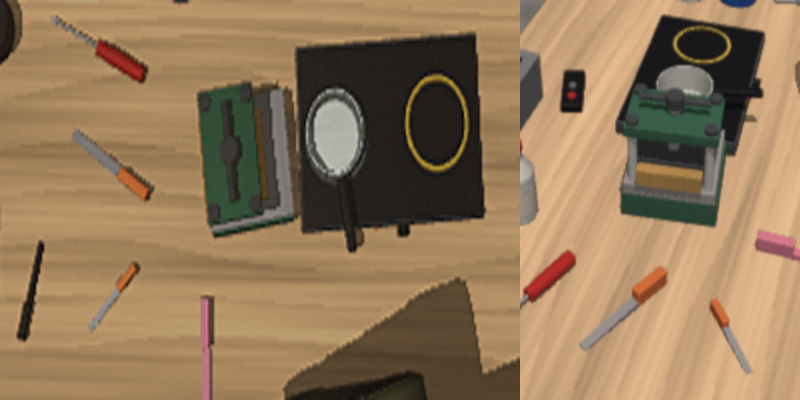

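```bash
cat >> h.py <<'E'
from scipy.spatial.transform import Rotation as Ro
def go(x,y,z,jaw=None):
    "print shift (mm, tool axes) and spin (rad) to the target; jaw = desired yaw of tool y in deg (mod 180)"
    o=get_obs();R=Ro.from_euler('xyz',o['eef_rot']).as_matrix();s=R.T@(np.array([x,y,z])-o['ee_pos'])*1000
    cur=np.degrees(np.arctan2(R[1,1],R[0,1]));dy=0 if jaw is None else ((jaw-cur+90)%180-90)
    print('t',round(o['time_s'],2),'pos',np.round(o['ee_pos'],4),'toolx',np.round(R[:,0],3),'jawyaw',round(cur,2),'q6',round(o['qpos'][5],3),'F',np.round(o['force'],1),'w',round(o['grip_width'],4),'| shift',np.round(s,1),'spin',round(np.radians(dy)*np.sign(R[2,0]),3))
E
python3 -c "
from h import *
go(.434,-.041,.14,104)"
```

```text
t 0.1 pos [ 0.19   -0.5159  0.1943] toolx [-0.     0.001 -1.   ] jawyaw -69.78 q6 -0.067 F [-0.2  0.7 -0.2] w 0.094 | shift [  54.7 -361.3 -393.1] spin 0.108
```

```bash
python3 -m handwheel '[[[0,-30,-33],0,0],[[0,-64,-70],0.02,0],[[0,-98,-107],0.04,0],[[0,-132,-144],0.06,0],[[0,-166,-181],0.108,0]]' 25; python3 -m handwheel '[[[0,-34,-37],0,0],[[0,-68,-74],0,0],[[0,-102,-111],0,0],[[0,-136,-148],0,0],[[30,-170,-185],0,0]]';python3 -c "
from h import *
go(.434,-.041,.14,104)"
```

```text
time_s: 0.6
ee_pos: [0.3023, -0.2965, 0.1944]
eef_rot: [-1.508, 1.57, 1.877]
force: [1.0, -0.3, 0.1]
grip_width: 0.0574
time_s: 1.1
ee_pos: [0.4378, -0.093, 0.1719]
eef_rot: [2.85, 1.566, -0.048]
force: [0.7, -0.6, -0.4]
grip_width: 0.047
t 1.1 pos [ 0.4378 -0.093   0.1719] toolx [ 0.004 -0.    -1.   ] jawyaw -76.02 q6 1.035 F [ 0.7 -0.6 -0.4] w 0.047 | shift [ 31.8 -51.4  -8.8] spin -0.0
```

```bash
python3 -m handwheel '[[[0,-25,-4],0,0],[[10,-51,-9],0,0],[[32,-51,-9],0,0],[[32,-51,-9],0,0],[[32,-51,-9],0,0]]';python3 -c "
from h import *
go(.434,-.041,.072,104)
snap('wrist','w1')"
```

```text
time_s: 1.6
ee_pos: [0.4343, -0.0415, 0.1401]
eef_rot: [2.855, 1.567, -0.043]
force: [-0.8, -0.2, 0.4]
grip_width: 0.0467
t 1.6 pos [ 0.4343 -0.0415  0.1401] toolx [ 0.004 -0.    -1.   ] jawyaw -76.03 q6 1.147 F [-0.8 -0.2  0.4] w 0.0467 | shift [68.1 -0.7  0.4] spin -0.0
```

View pics/w1.png

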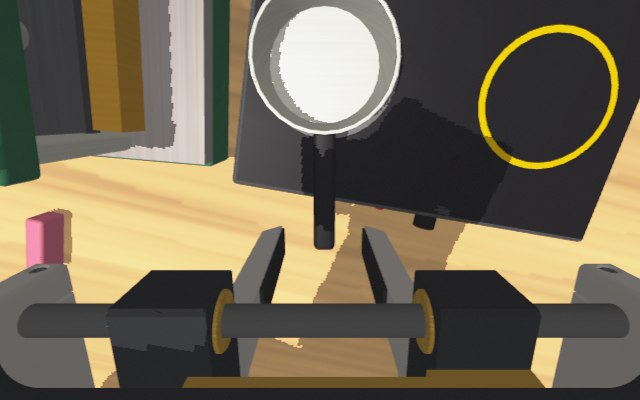

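The wrist view shows the handle at (323,195) between the open fingers, square to the jaws. The pan rim is near (325,60), the ring near (549,97) and the press plate at upper left. I'll refine these positions from this picture before going down.

```bash
python3 - <<'E'
from h import *
z=load('w1');p=z['p'];P=pts(z);hsv=cv2.cvtColor(p,cv2.COLOR_BGR2HSV);H,S,V=[hsv[...,i].astype(int) for i in range(3)]
def rep(n,m):
    k,l,st,c=cv2.connectedComponentsWithStats(m.astype(np.uint8));i=1+st[1:,4].argmax();q=P[l==i]
    r=cv2.minAreaRect(q[:,:2].astype(np.float32)*1000);print(n,st[i,4],'z',np.round(np.percentile(q[:,2],[5,50,95]),4),'rect',np.round(r[0],1),np.round(r[1],1),round(r[2],1));return q
q=rep('ring',(H>20)&(H<32)&(S>150)&(P[...,2]<.05)&(P[...,2]>.02))
def circ(q): A=np.c_[2*q[:,:2],np.ones(len(q))];s=np.linalg.lstsq(A,(q[:,:2]**2).sum(1),rcond=None)[0];return s[:2],np.sqrt(s[2]+s[0]**2+s[1]**2)
print(circ(q))
q=rep('rim',(abs(P[...,2]-.087)<.003)&(S<40)&(V>100)&(np.hypot(P[...,0]-.546,P[...,1]+.013)<.08));print(circ(q))
rep('handle',(abs(P[...,2]-.084)<.004)&(V<80)&(P[...,1]<.03)&(np.mgrid[:400,:640][0]<255))
q=rep('lower',(abs(P[...,2]-.07)<.004)&(P[...,1]>.05)&(P[...,0]>.3))
# front edge of lower plate: min y per x bin
xs=np.arange(.43,.60,.01);f=[(x,np.percentile(q[abs(q[:,0]-x)<.004,1],1)) for x in xs if (abs(q[:,0]-x)<.004).sum()>10]
f=np.array(f);print(np.round(f[:,1],4),f[0,0],f[-1,0],np.polyfit(f[:,0],f[:,1],1));print('right end x min',q[:,0].min(),q[:,0].max())
b=rep('brass',(H>12)&(H<24)&(S>120)&(P[...,2]>.07)&(P[...,2]<.13)&(P[...,1]>.08)&(P[...,0]>.35));print('brass z',b[:,2].min(),b[:,2].max())
E
python3 -m handwheel '[[[20,-1,0],0,0],[[40,-1,0],0,0],[[60,-1,0],0,0],[[68,-1,0],0,0],[[68,-1,0],0,0]]'
python3 -m handwheel '[[[0,0,0],0,1],[[0,0,0],0,1],[[0,0,0],0,1],[[0,0,0],0,1],[[0,0,0],0,1]]' 25;  python3 -c "
from h import *
go(.434,-.041,.072,104)"
```

```text
ring 3320 z [0.0347 0.0359 0.0372] rect [ 568.7 -216.8] [125.3 124.6] 80.6
(array([ 0.56844079, -0.21649067]), np.float64(0.05898632547550462))
rim 1777 z [0.0846 0.0871 0.0884] rect [537.8 -16.6] [ 91.5 108.9] 14.1
(array([ 0.54615955, -0.01457646]), np.float64(0.05273724763688176))
handle 2376 z [0.082  0.084  0.0853] rect [447.1 -39.2] [95.3 17.5] 13.7
lower 10874 z [0.0689 0.0703 0.0715] rect [498.5 115.9] [123.3  88.9] 8.8
[0.133  0.0732 0.0638 0.0654 0.0668 0.0685 0.0698 0.0715 0.0731 0.0746
 0.0762 0.0778 0.0793 0.0808] 0.43 0.56 [-0.07796605  0.11529279]
right end x min 0.4309747187828417 0.5661405116442787
brass 7114 z [0.079  0.1043 0.106 ] rect [504.9 128. ] [92.7 22.4] 8.6
brass z 0.07400229750207327 0.10756643684846165
time_s: 2.15
ee_pos: [0.4346, -0.0411, 0.0726]
eef_rot: [2.841, 1.567, -0.058]
force: [0.5, 0.3, 0.5]
grip_width: 0.047
time_s: 2.65
ee_pos: [0.4348, -0.0412, 0.0729]
eef_rot: [2.834, 1.566, -0.065]
force: [-1.4, 0.5, 1.9]
grip_width: 0.0106
t 2.65 pos [ 0.4348 -0.0412  0.0729] toolx [ 0.005 -0.    -1.   ] jawyaw -76.09 q6 1.149 F [-1.4  0.5  1.9] w 0.0106 | shift [ 0.9 -0.3  0.7] spin -0.002
```

```bash
python3 -c "
from h import *
go(.434,-.041,.072,104)
p,d,c=snap('wrist','w2')
cv2.imwrite('pics/w2c.png',p[60:330,150:500])"
```

```text
t 2.65 pos [ 0.4348 -0.0412  0.0729] toolx [ 0.005 -0.    -1.   ] jawyaw -76.09 q6 1.149 F [-1.4  0.5  1.9] w 0.0106 | shift [ 0.9 -0.3  0.7] spin -0.002
```

View pics/w2c.png

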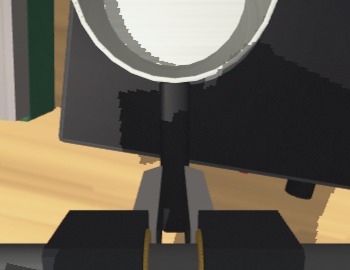

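The fingers hold the handle, at about (172,190) in the crop. The width reads low, so I'll start the slide with a short stretch.

```bash
python3 -c "
from h import *
go(.457,-.243,.0729)"
```

```text
t 2.7 pos [ 0.4348 -0.0411  0.0728] toolx [ 0.004 -0.    -1.   ] jawyaw -76.09 q6 1.149 F [-0.9 -1.   2.2] w 0.0066 | shift [1.000e-01 2.013e+02 2.690e+01] spin -0.0
```

```bash
python3 -m handwheel '[[[0,0,0],0,1],[[0,0,0],0,1],[[0,0,0],0,1],[[0,0,0],0,1],[[0,0,0],0,1]]'; python3 - <<'E'
from h import *
go(.457,-.243,.0729)
for t in ('w3',):
    p,d,c=snap('wrist',t);z=load(t)
    P=pts(z);m=P[180:300,250:400];print([np.round(P[v,323],4).tolist() for v in range(150,300,10)])
    cv2.imwrite('pics/w3c.png',cv2.resize(p[120:320,220:430],None,fx=2.8,fy=2.8,interpolation=2))
E
```

```text
time_s: 3.2
ee_pos: [0.4347, -0.0411, 0.0728]
eef_rot: [2.847, 1.566, -0.051]
force: [-1.2, 0.2, 2.5]
grip_width: 0.0004
t 3.2 pos [ 0.4347 -0.0411  0.0728] toolx [ 0.004 -0.    -1.   ] jawyaw -76.09 q6 1.149 F [-1.2  0.2  2.5] w 0.0004 | shift [1.000e-01 2.013e+02 2.690e+01] spin -0.0
[[0.4881, -0.028, 0.0833], [0.4827, -0.0294, 0.0846], [0.4772, -0.0307, 0.0852], [0.4715, -0.0321, 0.0846], [0.4656, -0.0336, 0.084], [0.4595, -0.0351, 0.0835], [0.4536, -0.0366, 0.0837], [0.4476, -0.038, 0.084], [0.4426, -0.0393, 0.0874], [0.4423, -0.0393, 0.1024], [0.4423, -0.0393, 0.1159], [0.4421, -0.0393, 0.1271], [0.4397, -0.0398, 0.1323], [0.4357, -0.0408, 0.1339], [0.4318, -0.0418, 0.1358]]
```

View pics/w3c.png

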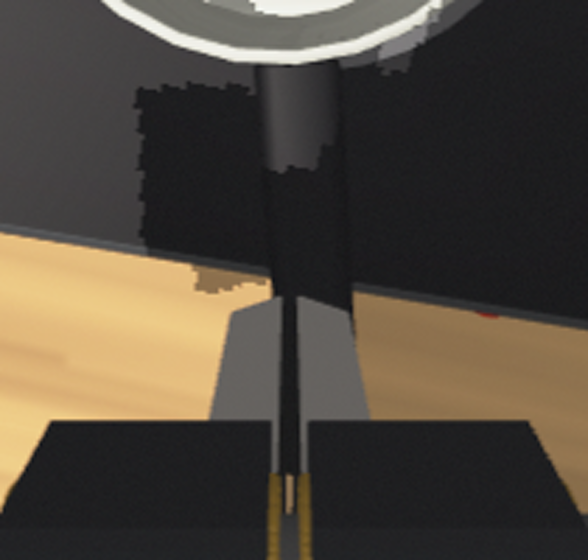

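```bash
python3 - <<'E'
from h import *
z=load('w3');P=pts(z)
for u in (303,310,317,323,330,337,343):
    print(u,[np.round(P[v,u],4).tolist() for v in range(216,262,5)])
z=load('w1');P=pts(z)
for u in (272,280,366,372): print('open',u,[np.round(P[v,u],4).tolist() for v in range(222,290,8)])
E
```

```text
303 [[0.4306, -0.0265, 0.0325], [0.4154, -0.028, -0.0005], [0.4112, -0.029, 0.0004], [0.4413, -0.0277, 0.0932], [0.4411, -0.0282, 0.1002], [0.4416, -0.0286, 0.1083], [0.442, -0.0289, 0.1158], [0.442, -0.0293, 0.1219], [0.4417, -0.0297, 0.1268], [0.4415, -0.03, 0.1315]]
310 [[0.4317, -0.0318, 0.0322], [0.4169, -0.034, -0.0003], [0.4129, -0.035, 0.0011], [0.4424, -0.0316, 0.0933], [0.442, -0.0319, 0.1002], [0.4421, -0.0322, 0.1074], [0.4423, -0.0324, 0.1146], [0.4427, -0.0326, 0.1215], [0.4426, -0.0328, 0.127], [0.4424, -0.0331, 0.1318]]
317 [[0.4487, -0.034, 0.0824], [0.4453, -0.0348, 0.0816], [0.4433, -0.0354, 0.0848], [0.4436, -0.0355, 0.0941], [0.4431, -0.0357, 0.1005], [0.4436, -0.0357, 0.1091], [0.4433, -0.0359, 0.1148], [0.4432, -0.036, 0.1208], [0.4436, -0.036, 0.1274], [0.443, -0.0362, 0.1314]]
323 [[0.45, -0.0374, 0.0838], [0.4466, -0.0383, 0.0829], [0.4437, -0.039, 0.0834], [0.4427, -0.0392, 0.0892], [0.4425, -0.0393, 0.0969], [0.4424, -0.0393, 0.104], [0.442, -0.0394, 0.1099], [0.4424, -0.0392, 0.1174], [0.4427, -0.0392, 0.1238], [0.4422, -0.0392, 0.1284]]
330 [[0.4511, -0.
[... 1097 characters left out ...]
149, 0.1561], [0.4365, -0.0165, 0.1675], [0.4328, -0.0176, 0.1698], [0.4282, -0.0185, 0.17], [0.4244, -0.0196, 0.1717], [0.3283, -0.0173, 0.0011], [0.3181, -0.0194, 0.0007], [0.3073, -0.0215, -0.0004]]
open 366 [[0.4079, -0.0977, 0.0003], [0.4494, -0.0637, 0.1581], [0.4481, -0.0627, 0.168], [0.4454, -0.0627, 0.1731], [0.441, -0.064, 0.1732], [0.4374, -0.0647, 0.1755], [0.4337, -0.0655, 0.1773], [0.342, -0.1164, 0.0005], [0.3319, -0.1193, 0.0004]]
open 372 [[0.4094, -0.1042, 0.0001], [0.4504, -0.067, 0.1585], [0.4498, -0.0653, 0.1705], [0.4492, -0.0637, 0.1811], [0.4479, -0.0629, 0.1886], [0.4458, -0.0628, 0.1933], [0.4433, -0.063, 0.1965], [0.4391, -0.0643, 0.196], [0.4347, -0.0656, 0.1955]]
```

The fingers shut completely above the handle. The wrist depth puts the fingertips at z≈0.09, about 30 mm higher than the reported TCP implies, while x and y agree. I'll open, go down in steps while watching the force, and look again.

```bash
python3 -m handwheel '[[[-3,0,0],0,0],[[-3,0,0],0,0],[[-3,0,0],0,0],[[-3,0,0],0,0],[[-3,0,0],0,0]]';python3 -m handwheel '[[[0,0,0],0,0],[[5,0,0],0,0],[[10,0,0],0,0],[[15,0,0],0,0],[[18,0,0],0,0]]';  python3 - <<'E'
from h import *
go(.434,-.041,.043,104)
p,d,c=snap('side','s1');p2,d2,c=snap('wrist','w4');z=load('w4');P=pts(z)
for u in (272,280,366,372): print('open',u,[np.round(P[v,u],4).tolist() for v in range(222,270,8)])
cv2.imwrite('pics/s1c.png',np.hstack([cv2.resize(p[120:240,290:410],(400,400),interpolation=2),cv2.resize(p2[100:300,220:420],(400,400))]))
E
```

```text
time_s: 3.75
ee_pos: [0.4347, -0.0411, 0.0757]
eef_rot: [2.853, 1.567, -0.046]
force: [-0.1, 0.6, -0.1]
grip_width: 0.0368
time_s: 4.25
ee_pos: [0.4345, -0.0411, 0.057]
eef_rot: [2.87, 1.567, -0.028]
force: [-0.1, -0.8, 0.3]
grip_width: 0.0472
t 4.25 pos [ 0.4345 -0.0411  0.057 ] toolx [ 0.003 -0.    -1.   ] jawyaw -76.09 q6 1.149 F [-0.1 -0.8  0.3] w 0.0472 | shift [14.  -0.2  0.5] spin -0.002
open 272 [[0.4131, -0.0027, -0.0013], [0.4366, -0.0101, 0.0754], [0.4368, -0.0119, 0.0873], [0.4373, -0.0136, 0.0985], [0.4361, -0.0148, 0.1049], [0.4364, -0.0162, 0.1135]]
open 280 [[0.4152, -0.0093, 0.0002], [0.4366, -0.0144, 0.0724], [0.4365, -0.016, 0.0841], [0.4328, -0.0171, 0.0861], [0.4283, -0.0181, 0.0866], [0.4239, -0.0191, 0.0872]]
open 366 [[0.4427, -0.0706, 0.0357], [0.4493, -0.0633, 0.0743], [0.448, -0.0623, 0.0843], [0.4454, -0.0623, 0.0895], [0.4417, -0.0631, 0.0914], [0.4374, -0.0642, 0.092]]
open 372 [[0.4435, -0.0749, 0.0351], [0.4506, -0.0664, 0.0755], [0.45, -0.0647, 0.0877], [0.4495, -0.0631, 0.0985], [0.448, -0.0625, 0.1052], [0.4467, -0.0618, 0.1117]]
```

View pics/s1c.png

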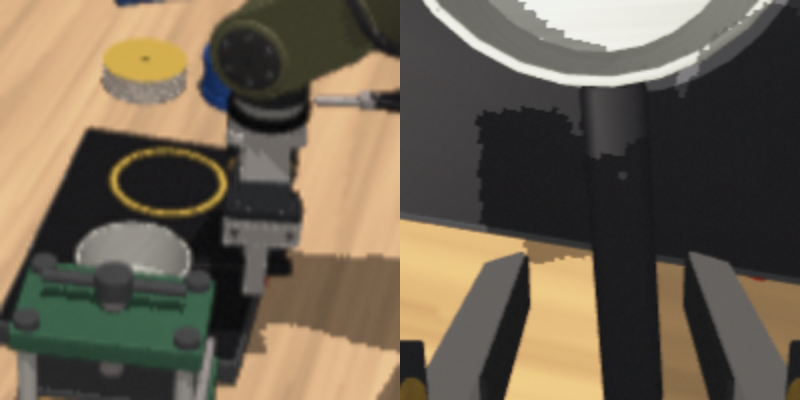

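Force is zero and the tips are now at z≈0.072, so the height offset is a steady 29 mm. I'll go down another 14 mm and grip.

```bash
python3 -m handwheel '[[[5,0,0],0,0],[[10,0,0],0,0],[[14,0,0],0,0],[[14,0,0],0,0.3],[[14,0,0],0,1]]' 25;python3 -m handwheel '[[[0,0,0],0,1],[[0,0,0],0,1],[[0,0,0],0,1],[[0,0,0],0,1],[[0,0,0],0,1]]' 25;  python3 - <<'E'
from h import *
go(.457,-.243,.043,None)
E
```

```text
time_s: 4.85
ee_pos: [0.4345, -0.0411, 0.0431]
eef_rot: [2.894, 1.568, -0.005]
force: [0.2, -0.4, 0.0]
grip_width: 0.0345
time_s: 5.35
ee_pos: [0.4345, -0.041, 0.0432]
eef_rot: [2.909, 1.567, 0.01]
force: [-0.2, 0.2, 2.0]
grip_width: 0.0181
t 5.35 pos [ 0.4345 -0.041   0.0432] toolx [ 0.003  0.    -1.   ] jawyaw -76.09 q6 1.149 F [-0.2  0.2  2. ] w 0.0181 | shift [  0.3 201.4  26.8] spin -0.0
```

```bash
python3 -m handwheel '[[[0,10,1.4],0,1],[[0,30,4],0,1],[[0,50,6.7],0,1],[[0,70,9.4],0,1],[[0,90,12],0,1]]';python3 -m handwheel '[[[0,20,2.7],0,1],[[0,40,5.4],0,1],[[0,60,8],0,1],[[0,80,10.7],0,1],[[0,100,13.4],0,1]]';  python3 - <<'E'
from h import *
go(.457,-.243,.043,104)
E
```

```text
time_s: 5.85
ee_pos: [0.4445, -0.1325, 0.0432]
eef_rot: [2.953, 1.568, 0.054]
force: [0.4, 1.4, 0.3]
grip_width: 0.0175
time_s: 6.35
ee_pos: [0.4554, -0.2341, 0.0432]
eef_rot: [3.03, 1.568, 0.132]
force: [-0.5, 3.0, 1.8]
grip_width: 0.0179
t 6.35 pos [ 0.4554 -0.2341  0.0432] toolx [ 0.003  0.    -1.   ] jawyaw -76.09 q6 0.779 F [-0.5  3.   1.8] w 0.0179 | shift [0.2 9.  0.5] spin -0.002
```

```bash
python3 -m handwheel '[[[0,5,0.3],0,1],[[0,9,0.5],0,1],[[0,9,0.5],0,1],[[0,9,0.5],0,1],[[0,9,0.5],0,1]]';  python3 - <<'E'
from h import *
go(.457,-.243,.043,104)
snap('wrist','w5');z=load('w5');p=z['p'];P=pts(z)
def circ(q): A=np.c_[2*q[:,:2],np.ones(len(q))];s=np.linalg.lstsq(A,(q[:,:2]**2).sum(1),rcond=None)[0];return s[:2],np.sqrt(s[2]+s[0]**2+s[1]**2)
hsv=cv2.cvtColor(p,cv2.COLOR_BGR2HSV);S,V=hsv[...,1],hsv[...,2]
m=(abs(P[...,2]-.0875)<.003)&(S<40)&(V>100)&(np.hypot(P[...,0]-.569,P[...,1]+.216)<.07);q=P[m]
print(m.sum(),circ(q))
E
python3 -m handwheel '[[[0,0,0],0,0],[[0,0,0],0,0],[[0,0,0],0,0],[[0,0,0],0,0],[[0,0,0],0,0]]';python3 -m handwheel '[[[-20,0,0],0,0],[[-50,0,0],0,0],[[-90,0,0],0,0],[[-120,0,0],0,0],[[-150,0,0],0,0]]';  python3 - <<'E'
from h import *
snap('top','t1');z=load('t1');p=z['p'];P=pts(z)
m=(abs(P[...,2]-.085)<.012)&(p.max(-1)>80)&(np.hypot(P[...,0]-.569,P[...,1]+.216)<.08)
q=P[m];print(m.sum(),q[:,:2].min(0),q[:,:2].max(0),(q[:,:2].min(0)+q[:,:2].max(0))/2)
go(.482,.383,.15,152)
E
```

```text
time_s: 6.85
ee_pos: [0.457, -0.2427, 0.0433]
eef_rot: [2.901, 1.568, 0.003]
force: [-1.5, -1.2, 1.9]
grip_width: 0.017
t 6.85 pos [ 0.457  -0.2427  0.0433] toolx [ 0.003  0.    -1.   ] jawyaw -76.07 q6 0.766 F [-1.5 -1.2  1.9] w 0.017 | shift [0.3 0.2 0. ] spin -0.001
3208 (array([ 0.56827102, -0.21386524]), np.float64(0.05269207985576171))
time_s: 7.4
ee_pos: [0.457, -0.2427, 0.0433]
eef_rot: [2.967, 1.568, 0.069]
force: [0.4, -0.9, -1.0]
grip_width: 0.0465
time_s: 7.9
ee_pos: [0.4565, -0.2427, 0.1948]
eef_rot: [2.871, 1.567, -0.028]
force: [-0.6, 0.3, 0.5]
grip_width: 0.0471
86 [ 0.51388029 -0.26643388] [ 0.62399287 -0.15818647] [ 0.56893658 -0.21231018]
t 7.95 pos [ 0.4579 -0.2435  0.1997] toolx [ 0.009 -0.004 -1.   ] jawyaw -76.06 q6 0.767 F [0.6 0.8 4.3] w 0.0471 | shift [  47.7 -602.5 -174. ] spin -0.839
```

The pan stands within 3–4 mm of the ring's centre in both views, released. Next I'll go up and over the press to the gauge.

```bash
python3 -m handwheel '[[[-30,0,0],0,0],[[-70,0,0],0,0],[[-95,-10,-3],0,0],[[-95,-50,-15],0,0],[[-95,-100,-29],0,0]]';python3 -m handwheel '[[[0,-48,-14],0,0],[[0,-96,-28],0,0],[[0,-144,-42],0,0],[[0,-192,-56],0,0],[[0,-240,-70],0,0]]';  python3 -m handwheel '[[[0,-48,-14],0,0],[[0,-96,-28],-0.1,0],[[0,-144,-42],-0.24,0],[[0,-192,-56],-0.38,0],[[0,-240,-70],-0.52,0]]';python3 - <<'E'
from h import *
go(.4815,.384,.11,153)
E
```

```text
time_s: 8.45
ee_pos: [0.4609, -0.1407, 0.2945]
eef_rot: [2.528, 1.56, -0.373]
force: [1.1, -0.2, -0.6]
grip_width: 0.0469
time_s: 8.95
ee_pos: [0.4713, 0.1108, 0.2937]
eef_rot: [2.55, 1.56, -0.351]
force: [0.4, -0.4, -0.7]
grip_width: 0.0469
time_s: 9.45
ee_pos: [0.4817, 0.3606, 0.2927]
eef_rot: [2.031, 1.56, -0.344]
force: [0.5, -0.5, 0.1]
grip_width: 0.047
t 9.45 pos [0.4817 0.3606 0.2927] toolx [ 0.01  -0.004 -1.   ] jawyaw -46.08 q6 1.39 F [ 0.5 -0.5  0.1] w 0.047 | shift [182.6 -18.7 -15.2] spin -0.333
```

```bash
python3 -m handwheel '[[[30,-10,-8],-0.14,0],[[70,-19,-15],-0.28,0],[[110,-19,-15],-0.333,0],[[140,-19,-15],-0.333,0],[[140,-19,-15],-0.333,0]]';python3 - <<'E'
from h import *
go(.4815,.384,.11,153)
go(.4815,.384,.11,153)
p,d,c=snap('wrist','w6');z=load('w6');P=pts(z)
hsv=cv2.cvtColor(p,cv2.COLOR_BGR2HSV);H,S,V=[hsv[...,i].astype(int) for i in range(3)]
m=(H>4)&(H<15)&(S>150)&(V>80)&(P[...,2]<.06)
k,l,st,ce=cv2.connectedComponentsWithStats(m.astype(np.uint8))
for i in range(1,k):
    if st[i,4]>100:
        q=P[l==i];t=q[q[:,2]>np.percentile(q[:,2],90)-.004]
        for s in(q,t): r=cv2.minAreaRect(s[:,:2].astype(np.float32)*1000);print(st[i,4],ce[i],np.round(np.percentile(s[:,2],[2,50,98]),4),np.round(r[0],1),np.round(r[1],1),round(r[2],1))
E
```

```text
time_s: 9.95
ee_pos: [0.4791, 0.3832, 0.1481]
eef_rot: [0.953, 1.562, -1.089]
force: [0.7, -0.7, 0.1]
grip_width: 0.047
t 9.95 pos [0.4791 0.3832 0.1481] toolx [ 0.004 -0.008 -1.   ] jawyaw -26.99 q6 1.093 F [ 0.7 -0.7  0.1] w 0.047 | shift [38.1  1.5 -2. ] spin 0.0
t 9.95 pos [0.4791 0.3832 0.1481] toolx [ 0.004 -0.008 -1.   ] jawyaw -26.99 q6 1.093 F [ 0.7 -0.7  0.1] w 0.047 | shift [38.1  1.5 -2. ] spin 0.0
1091 [324.82951421 189.5939505 ] [0.0006 0.0301 0.0316] [480.3 377.1] [72.8 19.4] 62.7
1091 [324.82951421 189.5939505 ] [0.028  0.0302 0.0316] [481.5 381.6] [62.7 17.4] 62.7
717 [223.013947   227.74058577] [0.003  0.0205 0.0225] [362.1 391.4] [12.7 44. ] 42.0
717 [223.013947   227.74058577] [0.0184 0.0211 0.0226] [362.  391.4] [12.6 43.8] 42.2
```

View pics/w6.png

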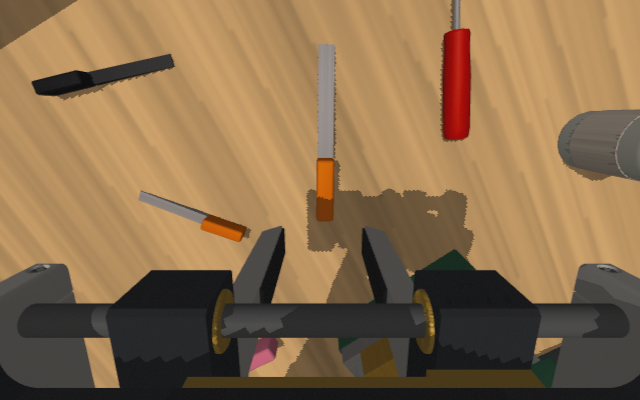

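The wrist view shows the gauge handle at (325,190), lined up with the jaws, and its blade going up the picture. The top of the handle reads z≈0.030, which matches its 30 mm height. Now going down.

```bash
python3 - <<'E'
from h import *
go(.4815,.3816,-.010,152.7)
z=load('w6');P=pts(z)
for u in (272,280,366,372): print('open',u,[np.round(P[v,u],4).tolist() for v in range(222,250,8)])
E
```

```text
t 10.0 pos [0.4802 0.3839 0.1514] toolx [ 0.008 -0.005 -1.   ] jawyaw -27.01 q6 1.093 F [1.3 0.4 0.5] w 0.0474 | shift [161.4   0.7   1.2] spin 0.005
open 272 [[0.4089, 0.3699, -0.0003], [0.4569, 0.405, 0.1656], [0.4592, 0.4047, 0.1799], [0.4601, 0.4036, 0.1892]]
open 280 [[0.4173, 0.366, 0.0008], [0.4604, 0.4022, 0.1634], [0.4616, 0.4013, 0.1753], [0.4595, 0.3975, 0.1762]]
open 366 [[0.5042, 0.3217, 0.0015], [0.5058, 0.3802, 0.1666], [0.5041, 0.3793, 0.1748], [0.5024, 0.3781, 0.1818]]
open 372 [[0.5103, 0.3184, 0.001], [0.5089, 0.3788, 0.167], [0.5072, 0.3798, 0.1794], [0.5056, 0.3805, 0.1899]]
```

```bash
python3 -m handwheel '[[[30,1,1],0,0],[[60,1,1],0,0],[[90,1,1],0,0],[[115,1,1],0,0],[[130,1,1],0,0]]';python3 - <<'E'
from h import *
go(.4815,.3816,-.010,152.7)
E
```

```text
time_s: 10.5
ee_pos: [0.4822, 0.3821, 0.0218]
eef_rot: [1.534, 1.561, -0.509]
force: [0.2, 0.2, 0.4]
grip_width: 0.0472
t 10.5 pos [0.4822 0.3821 0.0218] toolx [ 0.009 -0.005 -1.   ] jawyaw -27.03 q6 1.092 F [0.2 0.2 0.4] w 0.0472 | shift [31.8 -0.7  0.8] spin 0.005
```

```bash
python3 -m handwheel '[[[10,-0.7,1],0.005,0],[[20,-0.7,1],0.005,0],[[26,-0.7,1],0.005,0],[[30,-0.7,1],0.005,0],[[31,-0.7,1],0.005,0]]';python3 -m handwheel '[[[0,0,0],0,1],[[0,0,0],0,1],[[0,0,0],0,1],[[0,0,0],0,1],[[0,0,0],0,1]]' 40;python3 -m handwheel '[[[0,0,0],0,1],[[0,0,0],0,1],[[-5,0,0],0,1],[[-15,0,0],0,1],[[-30,0,0],0,1]]' 40; python3 - <<'E'
from h import *
go(.4815,.3816,-.010,152.7)
E
```

```text
time_s: 11.0
ee_pos: [0.4815, 0.3814, -0.0092]
eef_rot: [1.55, 1.561, -0.497]
force: [-0.2, 0.4, 0.7]
grip_width: 0.0471
time_s: 11.5
ee_pos: [0.4816, 0.3815, -0.009]
eef_rot: [1.579, 1.561, -0.469]
force: [0.3, 0.6, 1.5]
grip_width: 0.018
time_s: 12.0
ee_pos: [0.481, 0.3814, 0.0215]
eef_rot: [1.476, 1.561, -0.571]
force: [0.3, -0.5, -1.8]
grip_width: 0.0178
t 12.0 pos [0.481  0.3814 0.0215] toolx [ 0.008 -0.005 -1.   ] jawyaw -27.32 q6 1.097 F [ 0.3 -0.5 -1.8] w 0.0178 | shift [31.5  0.  -0.4] spin -0.0
```

```bash
python3 -m handwheel '[[[-50,0,0],0,1],[[-100,0,0],0,1],[[-150,0,0],0,1],[[-200,0,0],0,1],[[-250,0,0],0,1]]';python3 -m handwheel '[[[-20,0,0],0,1],[[-20,0,0],0,1],[[-20,0,0],0,1],[[-20,0,0],0,1],[[-20,0,0],0,1]]';python3 - <<'E'
from h import *
go(.542,-.035,.29,8.8)
E
```

```text
time_s: 12.5
ee_pos: [0.4784, 0.3824, 0.2748]
eef_rot: [1.621, 1.561, -0.427]
force: [0.9, 0.8, -0.8]
grip_width: 0.0177
time_s: 13.0
ee_pos: [0.4779, 0.3822, 0.2933]
eef_rot: [1.362, 1.562, -0.686]
force: [-0.4, 0.1, -2.1]
grip_width: 0.0179
t 13.0 pos [0.4779 0.3822 0.2933] toolx [ 0.007 -0.006 -1.   ] jawyaw -27.32 q6 1.096 F [-0.4  0.1 -2.1] w 0.0179 | shift [  6.1 248.4 341.2] spin -0.63
```

```bash
python3 -m handwheel '[[[0,20,27],0,1],[[0,46,63],-0.1,1],[[0,72,99],-0.2,1],[[0,98,135],-0.3,1],[[0,124,170],-0.4,1]]';python3 - <<'E'
from h import *
go(.542,-.035,.29,8.8)
E
```

```text
time_s: 13.5
ee_pos: [0.5098, 0.1725, 0.2939]
eef_rot: [0.843, 1.562, -0.8]
force: [1.7, -0.0, -1.3]
grip_width: 0.0179
t 13.5 pos [0.5098 0.1725 0.2939] toolx [ 0.006 -0.006 -1.   ] jawyaw -4.15 q6 0.335 F [ 1.7 -0.  -1.3] w 0.0179 | shift [  5.4  47.1 204.6] spin -0.226
```

```bash
python3 -m handwheel '[[[0,11,45],-0.06,1],[[0,22,90],-0.11,1],[[0,32,135],-0.17,1],[[0,42,180],-0.226,1],[[0,47,204],-0.226,1]]';python3 -m handwheel '[[[0,0,0],0,1],[[30,0,0],0,1],[[70,0,0],0,1],[[100,0,0],0,1],[[100,0,0],0,1]]';python3 - <<'E'
from h import *
go(.542,-.035,.071,8.8)
p,d,c=snap('wrist','w7');go(.542,-.035,.071,8.8)
z=load('w7');P=pts(z);hsv=cv2.cvtColor(p,cv2.COLOR_BGR2HSV);H,S,V=[hsv[...,i].astype(int) for i in range(3)]
m=(abs(P[...,2]-.07)<.004)&(P[...,1]>.05)&(P[...,0]>.38)&(P[...,0]<.65)
k,l,st,_=cv2.connectedComponentsWithStats(m.astype(np.uint8));q=P[l==1+st[1:,4].argmax()]
print('lower',st[1:,4].max(),np.median(q[:,2]),cv2.minAreaRect(q[:,:2].astype(np.float32)*1000))
xs=np.arange(.46,.58,.01);f=np.array([(x,np.percentile(q[abs(q[:,0]-x)<.004,1],1)) for x in xs if (abs(q[:,0]-x)<.004).sum()>10]);print(np.round(f,4).tolist())
b=(H>12)&(H<26)&(S>110)&(P[...,2]>.074)&(P[...,2]<.125)&(P[...,1]>.08)&(P[...,0]>.38);q=P[b];print('brass',b.sum(),cv2.minAreaRect(q[:,:2].astype(np.float32)*1000),np.percentile(q[:,2],[.5,1,5,50,99]))
E
```

```text
time_s: 14.0
ee_pos: [0.5417, -0.0375, 0.2945]
eef_rot: [0.453, 1.563, -0.964]
force: [0.2, -0.6, -2.3]
grip_width: 0.0174
time_s: 14.5
ee_pos: [0.5402, -0.0371, 0.1903]
eef_rot: [-0.694, 1.565, -2.111]
force: [-0.2, -0.4, -0.4]
grip_width: 0.018
t 14.5 pos [ 0.5402 -0.0371  0.1903] toolx [-0.003 -0.005 -1.   ] jawyaw 8.82 q6 -0.286 F [-0.2 -0.4 -0.4] w 0.018 | shift [119.3   2.6  -2.4] spin 0.0
t 14.55 pos [ 0.5414 -0.0374  0.1933] toolx [ 0.001 -0.006 -1.   ] jawyaw 8.82 q6 -0.286 F [-0.1  0.8 -1.5] w 0.0179 | shift [122.3   0.9  -3. ] spin 0.0
lower 4505 0.07038290529251295 ((565.3773803710938, 110.67500305175781), (66.87069702148438, 57.76588439941406), 9.006914138793945)
[[0.53, 0.0986], [0.54, 0.0778], [0.55, 0.0793], [0.56, 0.0809], [0.57, 0.0824]]
brass 1502 ((516.5466918945312, 120.31533813476562), (111.40336608886719, 2.861801862716675), 8.716262817382812) [0.07601945 0.076329   0.07858355 0.09581609 0.10643042]
```

View pics/w7.png

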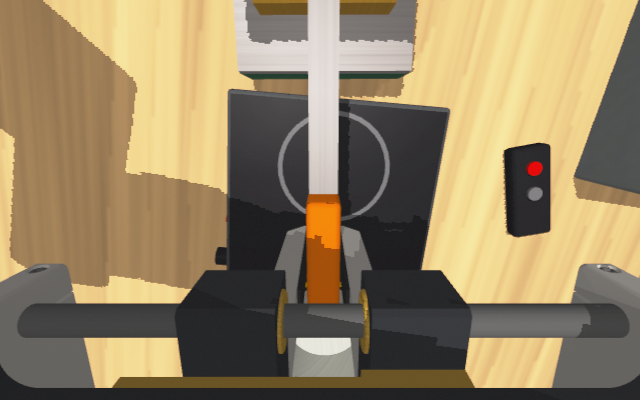

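The wrist view shows the gauge held straight, its blade running up the picture towards the press mouth at about (323,75). The brass front face is fitted as 111 mm wide at (0.5165, 0.1203), with a press yaw of 98.7°. I'll check how the gauge sits in the grip.

```bash
python3 - <<'E'
from h import *
z=load('w7');P=pts(z);p=z['p'];hsv=cv2.cvtColor(p,cv2.COLOR_BGR2HSV);H,S,V=[hsv[...,i].astype(int) for i in range(3)]
a=np.radians(98.7);ex=np.array([np.cos(a),np.sin(a)]);ey=np.array([-ex[1],ex[0]])
o=np.array([.5414,-.0374])
v,u=np.mgrid[:400,:640]
for n,m in(('blade',(S<60)&(V>100)&(u>300)&(u<345)&(v<190)&(P[...,2]>.15)),('handle',(H>4)&(H<16)&(S>150)&(v<290)&(P[...,2]>.2))):
    q=P[m];s=(q[:,:2]-o)@ex;t=(q[:,:2]-o)@ey
    print(n,m.sum(),'s',np.percentile(s,[.5,99.5]),'zfit',np.polyfit(s,q[:,2],1),'tfit',np.polyfit(s,t,1),'z',np.percentile(q[:,2],[5,50,95]))
d=np.array([.5165,.1203]);print('tcp in press',(o-d)@ex,(o-d)@ey)
g=d+ex*(-.157);print('target',g);go(g[0],g[1],.066,8.7)
E
```

```text
blade 5754 s [0.03508885 0.13029418] zfit [-0.09755928  0.21501266] tfit [-0.00108202  0.00125793] z [0.20219532 0.20608072 0.21027134]
handle 2371 s [-0.0160721   0.03245714] zfit [-0.01583228  0.22863035] tfit [0.00303458 0.00108523] z [0.21741567 0.22936324 0.23066868]
tcp in press -0.15965188037388517 -0.0007596664285497795
target [ 0.54024795 -0.03489354]
t 14.55 pos [ 0.5414 -0.0374  0.1933] toolx [ 0.001 -0.006 -1.   ] jawyaw 8.82 q6 -0.286 F [-0.1  0.8 -1.5] w 0.0179 | shift [127.3  -0.8  -3.4] spin 0.002
```

```bash
python3 -m handwheel '[[[30,-1,-3],0,1],[[60,-1,-3],0,1],[[90,-1,-3],0,1],[[110,-1,-3],0,1],[[118,-1,-3],0,1]]' 15; python3 -m handwheel '[[[0,0,0],0,1],[[0,0,0],0,1],[[0,0,0],0,1],[[0,0,0],0,1],[[0,0,0],0,1]]';python3 - <<'E'
from h import *
go(.5402,-.0349,.066,8.7)
E
```

```text
time_s: 15.05
ee_pos: [0.5404, -0.0348, 0.0753]
eef_rot: [-0.022, 1.565, -1.439]
force: [0.4, -0.8, -1.6]
grip_width: 0.0182
time_s: 15.55
ee_pos: [0.5406, -0.0349, 0.0759]
eef_rot: [0.106, 1.565, -1.31]
force: [0.9, -0.1, -1.2]
grip_width: 0.018
t 15.55 pos [ 0.5406 -0.0349  0.0759] toolx [ 0.002 -0.006 -1.   ] jawyaw 8.83 q6 -0.28 F [ 0.9 -0.1 -1.2] w 0.018 | shift [ 9.9 -0.4 -0.1] spin 0.002
```

Lowering gently onto the lower plate.

```bash
for i in 1; do :; done
python3 -m handwheel '[[[2,0,0],0,1],[[4,0,0],0,1],[[6,0,0],0,1],[[7,0,0],0,1],[[7,0,0],0,1]]'
python3 -m handwheel '[[[1,0,0],0,1],[[2,0,0],0,1],[[2,0,0],0,1],[[2,0,0],0,1],[[2,0,0],0,1]]'
python3 -m handwheel '[[[1,0,0],0,1],[[2,0,0],0,1],[[2,0,0],0,1],[[2,0,0],0,1],[[2,0,0],0,1]]'
```

```text
time_s: 16.05
ee_pos: [0.5405, -0.0349, 0.0687]
eef_rot: [0.045, 1.565, -1.372]
force: [0.3, -0.4, -1.6]
grip_width: 0.0176
time_s: 16.55
ee_pos: [0.5405, -0.0349, 0.0667]
eef_rot: [0.059, 1.565, -1.357]
force: [0.3, 0.4, -2.0]
grip_width: 0.018
time_s: 17.05
ee_pos: [0.5405, -0.035, 0.0647]
eef_rot: [0.064, 1.565, -1.353]
force: [-0.0, 0.7, -1.7]
grip_width: 0.0178
```

```bash

python3 -m handwheel '[[[1,0,0],0,1],[[2,0,0],0,1],[[2,0,0],0,1],[[2,0,0],0,1],[[2,0,0],0,1]]'
python3 -m handwheel '[[[1,0,0],0,1],[[1,0,0],0,1],[[1,0,0],0,1],[[1,0,0],0,1],[[1,0,0],0,1]]'
python3 -m handwheel '[[[1,0,0],0,1],[[1,0,0],0,1],[[1,0,0],0,1],[[1,0,0],0,1],[[1,0,0],0,1]]'
```

```text
time_s: 17.55
ee_pos: [0.5405, -0.035, 0.0627]
eef_rot: [0.062, 1.565, -1.354]
force: [0.8, 1.0, -2.0]
grip_width: 0.0178
time_s: 18.05
ee_pos: [0.5405, -0.035, 0.0617]
eef_rot: [0.067, 1.565, -1.35]
force: [0.6, 0.5, -1.1]
grip_width: 0.0181
time_s: 18.55
ee_pos: [0.5406, -0.035, 0.0608]
eef_rot: [0.076, 1.565, -1.34]
force: [-0.6, -0.4, -0.5]
grip_width: 0.0183
```

```bash
cat >> h.py <<'E'
def chk(tag):
    snap('wrist',tag);z=load(tag);P=pts(z);p=z['p'];hsv=cv2.cvtColor(p,cv2.COLOR_BGR2HSV);H,S,V=[hsv[...,i].astype(int) for i in range(3)]
    a=np.radians(98.7);ex=np.array([np.cos(a),np.sin(a)]);ey=np.array([-ex[1],ex[0]]);d=np.array([.5165,.1203])
    v,u=np.mgrid[:400,:640];ht=(H>4)&(H<16)&(S>150)&(v<290)&(P[...,2]>.09)
    for n,m in(('blade',(S<60)&(V>100)&(u>308)&(u<338)&(v<190)&(P[...,2]>.074)&(((P[...,:2]-d)@ex)<-.004)),('handle',ht)):
        q=P[m];s=(q[:,:2]-d)@ex;t=(q[:,:2]-d)@ey
        A=np.polyfit(s,q[:,2],1);k=abs(np.polyval(A,s)-q[:,2])<.002;A=np.polyfit(s[k],q[k,2],1)
        print(n,k.sum(),'s',np.round(np.percentile(s,[1,99]),4),'z slope',round(A[0]+(.0818 if n=='blade' else 0),4),'yaw',np.round(np.polyfit(s,t,1),4),'z',np.round(np.percentile(q[:,2],[5,50,95]),4))
    o=get_obs();w=o['ee_pos'][:2]-d;print('tcp in press',w@ex,w@ey,'tip x',w@ex+.142,'push F',round(-(o['force'][:2]@ex),2))
E
python3 -c "
from h import *
chk('k1');go(.5,.0,.0605,8.7)"
python3 -m handwheel '[[[1,0,0],0,1],[[1,0,0],0,1],[[1,0,0],0,1],[[1,0,0],0,1],[[1,0,0],0,1]]' 40
python3 -c "
from h import *
chk('k2')
g=np.array([.5165,.1203])+(-.142+.020)*np.array([np.cos(np.radians(98.7)),np.sin(np.radians(98.7))]);go(*g,.0605,8.7)"
```

```text
blade 4725 s [-0.122  -0.0309] z slope 0.0011 yaw [ 0.0008 -0.0003] z [0.0744 0.0775 0.0811]
handle 788 s [-0.1735 -0.1251] z slope 0.1029 yaw [0.006  0.0009] z [0.0962 0.0999 0.1012]
tcp in press -0.15714526179652044 -0.00032086195692998293 tip x -0.015145261796520454 push F -0.38
t 18.6 pos [ 0.5406 -0.035   0.0608] toolx [ 0.001 -0.006 -1.   ] jawyaw 8.83 q6 -0.28 F [0.2 0.4 0.6] w 0.0181 | shift [  0.  -34.7 -40.8] spin 0.002
time_s: 19.1
ee_pos: [0.5407, -0.035, 0.0599]
eef_rot: [0.128, 1.565, -1.289]
force: [1.3, -1.8, 2.9]
grip_width: 0.0177
blade 4866 s [-0.122  -0.0308] z slope 0.0096 yaw [-0.0006 -0.0005] z [0.0744 0.0773 0.0805]
handle 730 s [-0.1736 -0.1252] z slope 0.1149 yaw [0.0077 0.0011] z [0.096  0.0991 0.1003]
tcp in press -0.15720491484082233 -0.00040062421671242354 tip x -0.015204914840822342 push F 1.09
t 19.15 pos [ 0.5407 -0.035   0.0599] toolx [ 0.002 -0.006 -1.   ] jawyaw 8.83 q6 -0.28 F [ 0.6 -1.   1.8] w 0.0175 | shift [ -0.8  -0.3 -35.2] spin 0.002
```

Level within 0.001 rad at z 0.0608. I'll go back to that height and slide in to 20 mm past the mouth.

```bash
python3 -m handwheel '[[[-0.8,0,0],0,1],[[-0.8,0,-5],0,1],[[-0.8,0,-12],0,1],[[-0.8,0,-19],0,1],[[-0.8,0,-25],0,1]]' 40
python3 -m handwheel '[[[0,0,-4],0,1],[[0,0,-8],0,1],[[0,0,-10],0,1],[[0,0,-10],0,1],[[0,0,-10],0,1]]'
python3 -c "
from h import *
chk('k3')
go(.5,.0,.0607,8.7)"
```

```text
time_s: 19.65
ee_pos: [0.5366, -0.0095, 0.0605]
eef_rot: [0.101, 1.565, -1.315]
force: [0.9, -1.0, -0.3]
grip_width: 0.0178
time_s: 20.15
ee_pos: [0.5351, 0.0004, 0.0604]
eef_rot: [0.111, 1.565, -1.305]
force: [-0.6, 0.0, 1.7]
grip_width: 0.0179
blade 4541 s [-0.0862 -0.0049] z slope 0.0041 yaw [ 0.0003 -0.0003] z [0.0748 0.0778 0.081 ]
handle 1227 s [-0.1378 -0.0894] z slope 0.0435 yaw [0.0077 0.0009] z [0.0961 0.0996 0.1008]
tcp in press -0.12139227158309894 -0.0002881056943639613 tip x 0.020607728416901047 push F -1.19
t 20.2 pos [5.351e-01 3.000e-04 6.050e-02] toolx [ 0.002 -0.006 -1.   ] jawyaw 8.85 q6 -0.216 F [-0.3  1.2  0.9] w 0.0175 | shift [ -0.3 -34.8  -5.1] spin 0.003
```

```bash
python3 -m handwheel '[[[-0.2,0,-2],0,1],[[-0.2,0,-4],0,1],[[-0.2,0,-6],0,1],[[-0.2,0,-6],0,1],[[-0.2,0,-6],0,1]]' 40
python3 -m handwheel '[[[0,0,-1],0,1],[[0,0,-2],0,1],[[0,0,-3],0,1],[[0,0,-3],0,1],[[0,0,-3],0,1]]'
python3 -m handwheel '[[[0,0,-1],0,1],[[0,0,-2],0,1],[[0,0,-2],0,1],[[0,0,-2],0,1],[[0,0,-2],0,1]]'
```

```text
time_s: 20.7
ee_pos: [0.5342, 0.0064, 0.0606]
eef_rot: [0.106, 1.565, -1.311]
force: [0.4, -0.2, -1.1]
grip_width: 0.018
time_s: 21.2
ee_pos: [0.5337, 0.0094, 0.0606]
eef_rot: [0.09, 1.565, -1.327]
force: [-0.1, 0.4, 0.1]
grip_width: 0.0177
time_s: 21.7
ee_pos: [0.5334, 0.0115, 0.0606]
eef_rot: [0.097, 1.565, -1.319]
force: [-0.1, 0.5, 1.4]
grip_width: 0.0177
```

```bash
python3 -m handwheel '[[[0,0,-0.5],0,1],[[0,0,-1],0,1],[[0,0,-1.5],0,1],[[0,0,-2],0,1],[[0,0,-2],0,1]]'
python3 -m handwheel '[[[0,0,-0.5],0,1],[[0,0,-1],0,1],[[0,0,-1.5],0,1],[[0,0,-2],0,1],[[0,0,-2],0,1]]'
python3 -m handwheel '[[[0,0,-0.5],0,1],[[0,0,-1],0,1],[[0,0,-1],0,1],[[0,0,-1],0,1],[[0,0,-1],0,1]]'
python3 -m handwheel '[[[0,0,-0.5],0,1],[[0,0,-1],0,1],[[0,0,-1],0,1],[[0,0,-1],0,1],[[0,0,-1],0,1]]'
```

```text
time_s: 22.2
ee_pos: [0.5332, 0.0134, 0.0606]
eef_rot: [0.139, 1.565, -1.277]
force: [-0.3, -2.2, 1.3]
grip_width: 0.0178
time_s: 22.7
ee_pos: [0.533, 0.0153, 0.0607]
eef_rot: [0.173, 1.565, -1.243]
force: [0.1, -5.1, 3.1]
grip_width: 0.0175
time_s: 23.2
ee_pos: [0.5329, 0.0161, 0.0608]
eef_rot: [0.189, 1.564, -1.227]
force: [0.8, -5.3, 3.2]
grip_width: 0.0178
time_s: 23.7
ee_pos: [0.5329, 0.0168, 0.0609]
eef_rot: [0.202, 1.564, -1.214]
force: [1.4, -6.3, 2.0]
grip_width: 0.0178
```

```bash
python3 -m handwheel '[[[0,0,-0.5],0,1],[[0,0,-1],0,1],[[0,0,-1],0,1],[[0,0,-1],0,1],[[0,0,-1],0,1]]'
python3 -c "
from h import *
chk('k4')
go(.5,.0,.0607,8.7)"
```

```text
time_s: 24.2
ee_pos: [0.5328, 0.0173, 0.0609]
eef_rot: [0.197, 1.563, -1.22]
force: [1.0, -7.0, 2.0]
grip_width: 0.0177
blade 3496 s [-0.0693 -0.0046] z slope -0.0001 yaw [-0.0016 -0.0006] z [0.0757 0.0785 0.0813]
handle 1404 s [-0.1207 -0.0723] z slope 0.0259 yaw [0.0078 0.0006] z [0.0963 0.1    0.1012]
tcp in press -0.1043106348322175 -0.0005163188613225205 tip x 0.037689365167782485 push F 7.31
t 24.25 pos [0.5328 0.0173 0.0609] toolx [ 0.003 -0.007 -1.   ] jawyaw 8.86 q6 -0.183 F [ 1.2 -7.2  1.5] w 0.0176 | shift [  0.2 -35.1  12. ] spin 0.003
```

```bash
python3 -m handwheel '[[[0,0,-0.5],0,1],[[0,0,-1],0,1],[[0,0,-1],0,1],[[0,0,-1],0,1],[[0,0,-1],0,1]]'
python3 -c "
from h import *
p,d,c=snap('wrist','k5')
cv2.imwrite('pics/k5c.png',cv2.resize(p[0:200,200:450],(750,600),interpolation=2))
chk('k6')
go(.5,.0,.0607,8.7)
o=get_obs();print(o['moment'],o['joint_vel'].round(3))"
```

```text
time_s: 24.75
ee_pos: [0.5328, 0.0176, 0.0609]
eef_rot: [0.183, 1.562, -1.233]
force: [1.2, -8.1, 1.9]
grip_width: 0.0176
blade 3266 s [-0.069  -0.0047] z slope 0.003 yaw [-0.0019 -0.0006] z [0.0758 0.0785 0.0813]
handle 1365 s [-0.1203 -0.072 ] z slope 0.0279 yaw [0.0068 0.0005] z [0.0963 0.1001 0.1012]
tcp in press -0.10394179581011259 -0.0005200751301626344 tip x 0.038058204189887396 push F 9.04
t 24.85 pos [0.5327 0.0176 0.0609] toolx [ 0.003 -0.008 -1.   ] jawyaw 8.86 q6 -0.181 F [ 1.4 -8.9  1.1] w 0.0173 | shift [  0.2 -35.1  12.4] spin 0.003
[-1.70558899 -0.30012415  0.03254817] [ 0.    -0.002  0.001 -0.001  0.002  0.001]
```

View pics/k5c.png

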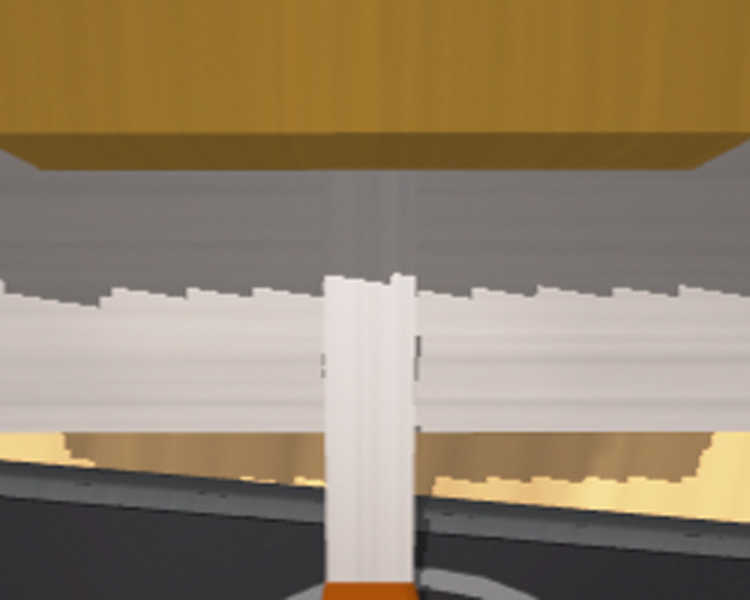

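The blade enters under the brass at about (370,170) in the crop, square and centred. Push is about 9 N and it has nearly stopped moving. One last small push, then I'll check it is steady.

```bash
python3 -m handwheel '[[[0,0,-0.8],0,1],[[0,0,-0.8],0,1],[[0,0,-0.8],0,1],[[0,0,-0.8],0,1],[[0,0,-0.8],0,1]]'
python3 -c "
from h import *
chk('k7')
snap('top','t2');z=load('t2');p=z['p'];P=pts(z)
m=(abs(P[...,2]-.085)<.012)&(p.max(-1)>80)&(np.hypot(P[...,0]-.569,P[...,1]+.216)<.08);q=P[m];print('pan',m.sum(),(q[:,:2].min(0)+q[:,:2].max(0))/2)
for i in range(4):camera('wrist')
chk('k8');go(.5,.0,.0607,8.7)"
```

```text
time_s: 25.35
ee_pos: [0.5328, 0.0177, 0.0609]
eef_rot: [0.17, 1.561, -1.246]
force: [1.6, -9.9, 1.7]
grip_width: 0.0179
blade 3456 s [-0.0689 -0.0048] z slope -0.0006 yaw [-0.0022 -0.0006] z [0.0758 0.0785 0.0813]
handle 1090 s [-0.1201 -0.0719] z slope 0.0532 yaw [0.0098 0.0008] z [0.0962 0.1001 0.1013]
tcp in press -0.10390198177291272 -0.0005591505153364011 tip x 0.03809801822708726 push F 9.43
pan 97 [ 0.56880984 -0.21247488]
blade 3409 s [-0.0689 -0.0047] z slope 0.0002 yaw [-0.0024 -0.0006] z [0.0758 0.0785 0.0813]
handle 1063 s [-0.1202 -0.0718] z slope 0.0573 yaw [0.0069 0.0005] z [0.0963 0.1001 0.1013]
tcp in press -0.10390114839234985 -0.0005714197473941479 tip x 0.03809885160765014 push F 10.48
t 25.7 pos [0.5328 0.0177 0.0609] toolx [ 0.003 -0.009 -1.   ] jawyaw 8.84 q6 -0.179 F [  2.1 -10.3   1.7] w 0.0175 | shift [  0.3 -35.1  12.4] spin 0.003
```

Everything is still, level and snug, so I'm handing in.

```bash
python3 -c "
from station import *
print(hand_in())"
```

```text
the job is handed in; nothing more can be done
None
```

I slid the pan onto the yellow ring and let go of it. Then I wedged the larger orange gauge into the press and handed in at about 26 s while still holding it. The hand-in gives no verdict, so what follows comes from my own last checks.

- **Pan:** about 4 mm from the ring's centre, standing flat and not touched again.
- **Gauge depth and alignment:** tip about 38 mm past the mouth, within 1 mm of the middle line. It is straight to about 0.003 rad and level to about 0.001 rad along the blade.
- **Gauge force:** pushing steadily at about 10 N with a 40 N grip setting, and not moving over the last 0.35 s. The contact forces on the platen and lower plate can't be read directly. I infer them from the push: the platen should be at roughly 15–20 N, well under the 50 N limit.
- **Bystanders:** I did not re-measure them at the end. I saw no sign of contact with any.

**What failed or disagreed:**
- The first grip on the pan closed on air, because the fingertips were about 29 mm higher than the reported tool height implied. The wrist camera's depth showed this, and allowing for it fixed both grips.
- The fitted slope of the handle's top came out at 0.03–0.06 rad. I discounted it because the sample was small and partly hidden by the fingers.

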